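Close a cake carton in the lid press

TASK

Close the cake carton in the lid press: push the carrier it stands on fully home along its channel, and only then wind the press plate right down on to the lid by pushing the spokes of the star wheel under the clear guard round, one after another, counter-clockwise seen from above, until it stops. Do not disturb the boxed cake and the wooden tray standing beside the press.

Things in the scene. Friction and masses are not known exactly. Their poses are not given: they have to be found in the camera images.
- press: White and bare-metal lid press, about 350 mm deep (x) and 410 mm wide (y), fixed to the counter. Origin on the counter; x points away from the robot along the channel, y left, z up. Left half: channel and press head. Right half: white gearbox deck (x -85 to +125, y -220 to -5 mm, top at z=90 mm) carrying the star wheel under a clear guard.
- home (a point): Where the carrier's origin lies when fully home: on the channel floor, at x=0, y=+100, z=10 mm of the press, same axes. The channel runs along x from x=-220 mm to an end stop at +71 mm, between steel rails 26 mm above the counter, 143 mm apart inside.
- head_edge (a point): Middle of the lower near edge of the press head, a white block over the channel (x -40 to +135, y +45 to +155, z 195 to 250 mm in the press frame). It leaves too little room for an upright gripper behind the push bar as the carrier comes home: lean the tool back to the robot, tips pointing down and away.
- guard_edge (a point): Middle of the near lower edge of the flat clear guard in a steel frame over the star wheel (x -90 to +100, y -222 to +2 mm, underside z=233 mm in the press frame; posts at its two far corners). Only the nearest 30 mm of the wheel is uncovered, so a vertical tool is kept off it: come in under this edge leaning back 25 to 40 degrees, tips down and away.
- wheel_hub (a point): Centre of the star wheel on its upright axis, at mid-height of the spokes (130 mm above the counter; x=-30, y=-110 mm in the press frame; axes as the press, it does not turn). Six straight dark steel spokes 60 degrees apart, 12 mm thick, with 20 mm black balls at their ends, 90 mm from axis to outer end; hub 40 mm wide.
- star_wheel (a joint): Turn of the wheel (rad), growing counter-clockwise from above (the robot-side spokes move right, -y of the press). At 0 one spoke points along the press's +x, at v it points v from +x towards +y. Starts 0 to 0.7, stops hard at 2.7. About 4 N at 65 mm from the axis turns it; it stays where left. Each radian lowers the plate 15 mm.
- plate_face (a point): Centre of the underside of the aluminium press plate (95 x 105 mm, 10 mm thick) under the press head. Driven by the star wheel: 40 mm above the carton's lid at wheel value 0, resting on the lid at 2.7.
- carrier: Loose aluminium sled, 140 x 140 x 12 mm, 0.5 to 0.9 kg with load, in the channel; white cake carton fixed on it (110 x 100 x 90 mm, lid 102 mm above the sled's underside). Origin under its centre, x along the channel. Starts 90 to 125 mm short of home. A few newtons on its centre line move it; with 1.5 mm play each side it jams between the rails if pushed near an end of the bar.
- push_bar (a point): Middle of the near upright face of the grey push bar across the carrier's near end, 48 mm above the sled's underside (58 mm above the counter), 80 mm from the carrier's origin towards the robot. The bar is 190 mm wide, 36 mm high, 10 mm thick and overhangs both rails.
- sold_carton: Bystander: boxed cake, white carton 120 x 100 x 110 mm high, left of the press. Origin under its centre.
- serving_tray: Bystander: low rectangular wooden serving tray 130 x 200 x 22 mm, right of the press towards the robot. Origin under its centre.
There are look-alikes about, which are no part of the job. What is shaped like the carrier but green or purple is not meant.

How it is judged:
By the outcome, as a careful person would: the job done as asked, in the order asked, and still so for the second after the job is handed in, with the robot touching nothing.
It also fails if it takes over 61 s, if anything falls off the work surface, if the arm or the gripper's body presses on something with over 40 N, if the wrist force passes 120 N, or if a joint passes its speed limit or range.

ROBOT

A 6-joint arm with a two-finger parallel gripper is mounted at the origin on the work surface. World frame = base frame: x ahead of the robot, y to its left, z up, the work surface at z = 0. Lengths are in m, angles in degrees, forces in N, time in s.
With the tool pointing down it reaches from about 0.35 to 0.875 m from the base axis. Payload 4.2 kg.
Tool frame: the origin (TCP) lies on the front face of the gripper's body, between the roots of the fingers; the fingertips stand finger_overhang ahead of it and the grasp point (between the pads) lies 51 mm ahead of it (finger_overhang is the distance from the TCP to the fingertips, in m); z points along the fingers, y is the line along which they close (so a half turn about z gives the same grasp; the last joint's range is limited). The gripper opens to 87 mm and grips with 3 to 60 N. Pads are 19 mm wide; open, the fingers measure 117 mm over their backs; the gripper's body (75 mm by 190 mm) begins 51 mm behind the grasp point.
Start: joints at [-48.954, 22.042, 0.453, 0, -68.411, -14.817], TCP at [0.276, -0.561, 0.292] pointing down, gripper open.
Joint ranges: [-179.83, 179.83], [-69.29, 118.12], [-61.27, 80.66], [-181.25, 117.63], [-171.15, -9.14], [-177.46, 177.46]. Speed limits (degrees/s): [159.86, 159.86, 180, 180, 180, 180].

INTERFACE

Orientations are given as a 3x3 rotation matrix whose columns are the frame's x, y, z axes.
In Python, from station import sense, capture, camera_model, finish_job, finger_overhang gives the robot as it stands. The module is installed in compiled form; this text tells all that it offers.
- The arm moves only by the tool jog_arm, never from a script. Its argument "rows" is a list that holds one entry, the list of rows, each a list of 4 numbers: the shift along the tool's x, y, z in m, then the turn about the tool's z in rad. A call has 1 to 20 rows; each row shifts and turns the commanded pose from where the row before left it, along the tool's axes as they then stand; what a row does not reach is not made up. A row lasts 1/8 s, in which the tool goes at most 62.5 mm and 10.7 degrees, less where a joint would pass 70% of its speed; a pose out of reach is approached as far as the arm can. A call is refused whole if a number of a shift passes 0.0625 or a number of a turn 0.188, either way. A call with a gripper value outside its range is refused whole. "claw" is the opening, from 0 (shut) to 1 (fully open), set as the call begins (left out, the last holds). The fingers move at their own pace and stop on an object; the grip force is fixed at half the most. Time passes only in rows, so rows that do not move let the fingers close. It gives the time, the measured TCP pose, the force, the opening and the grip force at its end, in the units of the state.
- sense(): the state, without advancing time (a new reading comes with each control period).
- capture(name): name is "side" or "top"; returns the picture (480x640x3 uint8, red, green, blue); there is no depth.
- camera_model(name): a dict with "fovy" (degrees; the focal length in pixels is half the picture's height over the tangent of half this angle, whatever the lens; pixels are square), "cx", "cy" (the principal point, pixels), "eye" and "rotation" of the camera in the world. Camera axes: x right, y down, z forward; pixel columns grow to the right and rows downward; lengths in m; the calibration is good to about 2 mm. A picture is of the moment at which its call begins. camera_model takes no time and is no camera call.
- finish_job(): hands the job in; it is judged then, once.
The state is a dict: "time_s": time; "joints": joint angles; "joint_velocities": joint speeds; "effort": joint torques, N m; "tcp_pos": TCP position; "ee_rot": TCP orientation; "wrist_force": force on the tool from outside, world axes, zero at the start; "moment": the same for the moment, N m; "gripper_width": opening from 0.0 (shut) to 1.0 (fully open); "gripper_force": force on a finger pad.
Only numpy, scipy, OpenCV 4.12 (cv2) and the standard library are available. Lean on these libraries where they do the work, as an engineer would, in place of code of your own. Each camera call takes 0.05 s, during which the arm holds its last target. There are 200 camera calls.

## Working session

There is one attempt and no reset: what is moved stays moved. The work goes in short steps, Python scripts to look and compute and a tool call to move; the robot and the scene stay as the last step left them, time stands still between calls to the robot, and variables do not carry over. Pictures are saved under pics/ and viewed, at most 10 in all, crops included, and the job is handed in when it is done.

Besides the shell and the picture viewer there is one more tool, called after "Emit:" by a JSON object that holds its "op" and its "data". jog_arm: Moves the arm, as the interface text tells. Its arguments: {"type":"object","properties":{"rows":{"type":"array"},"claw":{"type":"number"}},"required":["rows"]}

```bash
mkdir -p pics; python3 - <<'E'
from station import *
import cv2
for n in ("top","side"):
    cv2.imwrite(f"pics/{n}0.png",capture(n)[:,:,::-1]); print(n,camera_model(n))
s=sense(); print(s, finger_overhang)
E
```

```text
top {'fovy': 43.39825980999812, 'cx': 312.81860137163727, 'cy': 237.90061049691846, 'eye': array([ 0.45019089, -0.0187288 ,  1.41186179]), 'rotation': array([[-0.02675565, -0.99726765,  0.06885755],
       [-0.99955784,  0.02758369,  0.01110272],
       [-0.01297173, -0.06853004, -0.99756472]])}
side {'fovy': 51.47185818504352, 'cx': 312.871307817525, 'cy': 244.29557046711298, 'eye': array([-0.10253619,  0.63656809,  0.84074045]), 'rotation': array([[-0.72189749, -0.42008995,  0.54989858],
       [-0.69199595,  0.43551169, -0.57573533],
       [ 0.00237337, -0.79614948, -0.60509534]])}
{'time_s': 0.1, 'joints': array([-4.89553225e+01,  2.20846025e+01,  3.86442879e-01, -2.40107915e-02,
       -6.84109462e+01, -1.48159038e+01]), 'joint_velocities': array([ 0.01422554, -0.19548588,  0.13452057,  0.07700701, -0.04115508,
        0.07742199]), 'effort': array([-7.09008655e-04, -3.91689134e+01,  1.87933069e+01,  4.23193708e+00,
        1.34294250e-02, -7.89773571e-05]), 'tcp_pos': array([ 0.27604948, -0.56027584,  0.29128275]), 'ee_rot': array([[-8.97104782e-01, -4.41816812e-01, -9.56517220e-04],
       [-4.41817834e-01,  8.97103193e-01,  1.69203703e-03],
       [ 1.10524244e-04,  1.94054088e-03, -9.99998111e-01]]), 'wrist_force': array([-0.61877812, -1.25808685, -0.45605335]), 'moment': array([-0.04558074,  0.02526396,  0.06254403]), 'gripper_force': 0.0, 'gripper_width': 0.9986294328092357} 0.0697
```

View pics/top0.png

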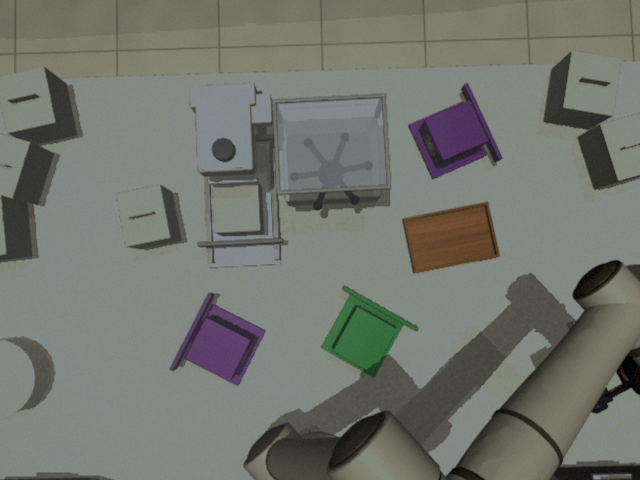

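View pics/side0.png

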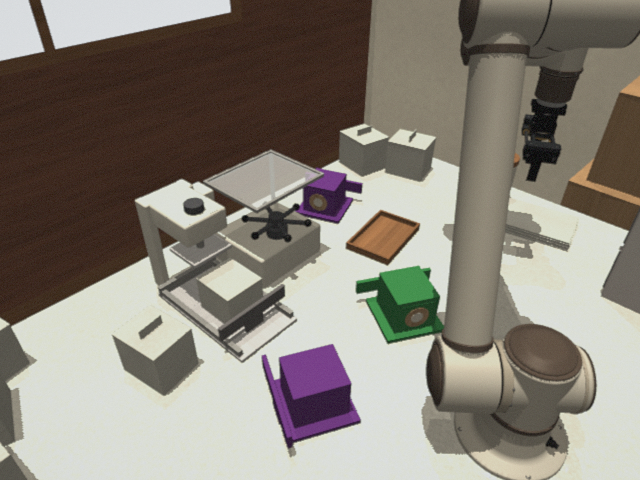

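The top view shows the grey-bar carrier with white carton at about (240,215), in the press channel. The purple carriers at (460,140) and (220,340) and the green one at (365,335) are look-alikes. The star wheel is at (332,172), the sold carton at (150,217) and the tray at (450,237). I'll check the choice with a close crop of each view.

```bash
python3 - <<'E'
import cv2
a=cv2.imread("pics/top0.png")[75:275,180:400]; cv2.imwrite("pics/topc.png",cv2.resize(a,None,fx=3,fy=3,interpolation=cv2.INTER_CUBIC))
a=cv2.imread("pics/side0.png")[140:360,130:350]; cv2.imwrite("pics/sidec.png",cv2.resize(a,None,fx=2.7,fy=2.7,interpolation=cv2.INTER_CUBIC))
E
```

```text
(no output)
```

View pics/topc.png

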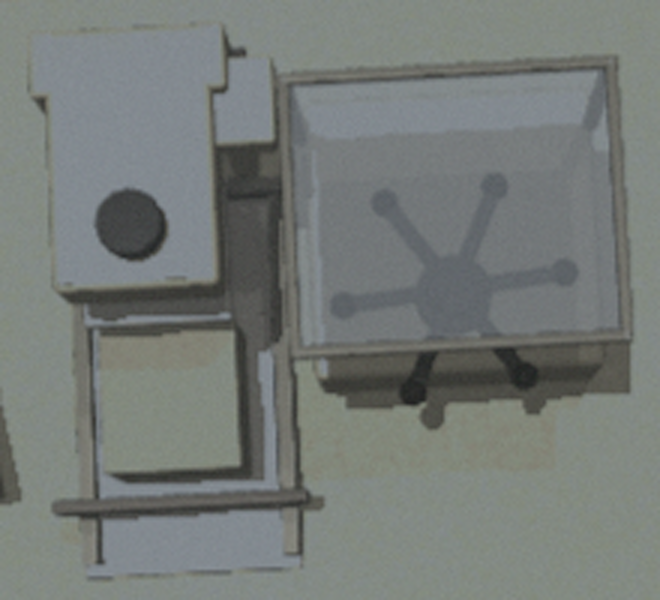

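View pics/sidec.png

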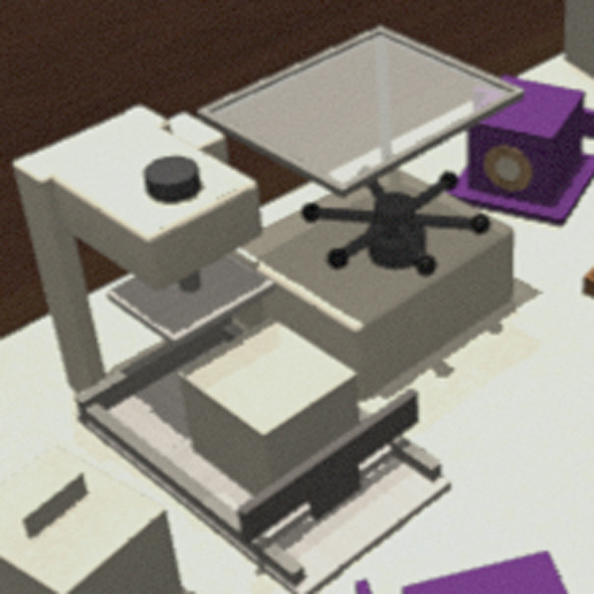

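Both crops show the carrier as the grey-bar one, with the bar running (55,506)-(322,500) in the top crop. The wheel has balls at (413,391) and (525,375), and the guard corners are clear. I'll now fit the press pose, wheel angle and carrier offset from the pixels I read.

```bash
cat > fit.py <<'E'
from station import *
import numpy as np
from scipy.optimize import least_squares
def proj(n,P,k=0):
    c=camera_model(n); f=240/np.tan(np.radians(c["fovy"]/2))
    q=(np.asarray(P)-c["eye"])@c["rotation"]; q=q[:,:2]/q[:,2:]; q=q*(1+k*(q**2).sum(1,keepdims=True))
    return q*f+[c["cx"],c["cy"]]
S=[("top",(-40,155,250),(54,286)),("top",(-40,45,250),(218,280)),("top",(-90,2,233),(293,356)),("top",(-90,-222,233),(632,340)),
("top",(100,2,233),(280,75)),("top",(100,-222,233),(617,57)),
("side",(-90,2,233),(345,192)),("side",(-90,-222,233),(522,92)),("side",(100,2,233),(198,110)),
("side",(-85,-5,90),(360,328)),("side",(-85,-220,90),(512,235)),("side",(-40,155,250),(150,240)),("side",(-40,45,250),(257,185))]
T=[(385,202),(494,185),(564,271),(525,375),(413,391),(343,305)]
D=[(311,212),(450,180),(480,223),(427,265),(338,258)]
full=lambda n,u: np.array(u)/3+[180,75] if n=="top" else np.array(u)/2.7+[130,140]
def W(p,P): 
    c,s=np.cos(p[2]),np.sin(p[2]); P=np.asarray(P,float)/1000
    return np.c_[p[0]+c*P[:,0]-s*P[:,1],p[1]+s*P[:,0]+c*P[:,1],P[:,2]]
def res(p,v=0):
    r=[]
    for i,n in enumerate(("top","side")):
        rows=[a for a in S if a[0]==n]
        P=[a[1] for a in rows]; U=[full(n,a[2]) for a in rows]
        bar=[(0-p[4]*1000-75,195,76),(0-p[4]*1000-75,5,76)]
        ub=[(56,504),(322,498)] if n=="top" else [(243,513),(416,393)]
        if n=="side": bar=[(-p[4]*1000-80,195,76),(-p[4]*1000-80,5,76)]
        P+=bar; U+=[full(n,u) for u in ub]
        r.append(proj(n,W(p,P),p[5+i])-np.array(U))
        sp=[(-30+80*np.cos(p[3]+j*np.pi/3),-110+80*np.sin(p[3]+j*np.pi/3),130) for j in range(6)]
        q=proj(n,W(p,sp),p[5+i])
        for u in (T if n=="top" else D):
            d=q-full(n,u); r.append(d[[np.argmin((d**2).sum(1))]])
    return np.vstack(r)
if __name__=="__main__":
    b=min((least_squares(lambda p:res(p).ravel(),[0.8,0.02,0,v,0.1,0,0],loss="soft_l1") for v in (0.1,.35,.6)),key=lambda s:s.cost)
    print(b.cost,b.x.round(4)); print(res(b.x).round(1).tolist())
    p=b.x
    print("barmid",W(p,[(-p[4]*1000-80,100,58)]),"hub",W(p,[(-30,-110,130)]),"home bar",W(p,[(-80,100,58)]),"yaw",np.degrees(p[2]))
    for j in range(6): a=p[3]+j*np.pi/3; print(np.degrees(a)%360, W(p,[(-30+65*np.cos(a),-110+65*np.sin(a),130)]).round(3))
E
python3 fit.py
```

```text
26.217560890990526 [ 0.709   0.0619  0.0209  0.6279  0.0952  0.0039 -0.0742]
[[-0.7, 1.5], [0.9, 0.7], [-0.4, 0.9], [0.3, 0.7], [-0.2, 0.0], [-0.1, 0.3], [-1.4, 1.5], [-4.7, -0.6], [0.0, 0.1], [0.4, 0.1], [0.5, 0.0], [0.1, -0.1], [0.5, 0.2], [0.5, 0.0], [-1.5, 1.6], [0.4, 1.7], [0.0, 2.5], [-2.4, -0.8], [1.4, -4.1], [-1.2, -1.8], [0.6, -2.8], [0.1, -1.0], [0.7, -1.3], [-0.3, -0.8], [-1.2, -0.7], [-0.5, -0.7], [-0.9, -1.1], [-0.6, -0.8]]
barmid [[0.53176084 0.15824575 0.058     ]] hub [[ 0.68133398 -0.04867679  0.13      ]] home bar [[0.62696082 0.16023362 0.058     ]] yaw 1.1962194607642542
35.977376898055496 [[ 0.733 -0.009  0.13 ]]
95.9773768980555 [[0.673 0.016 0.13 ]]
155.9773768980555 [[ 0.621 -0.023  0.13 ]]
215.9773768980555 [[ 0.63  -0.088  0.13 ]]
275.97737689805547 [[ 0.689 -0.113  0.13 ]]
335.97737689805547 [[ 0.741 -0.074  0.13 ]]
```

Emit:
{"op": "jog_arm", "data": {"rows": [[[-0.02, 0.02, -0.05, 0], [-0.04, 0.04, -0.03, 0], [-0.04, 0.04, -0.02, 0], [-0.04, 0.04, -0.02, 0], [-0.04, 0.04, -0.02, 0], [-0.04, 0.04, -0.02, 0], [-0.04, 0.04, -0.02, 0], [-0.04, 0.04, 0, 0], [-0.04, 0.04, 0, 0], [-0.04, 0.04, 0, 0], [-0.04, 0.04, 0, 0], [-0.04, 0.04, 0, 0], [-0.03, 0.02, 0, 0], [0, 0, 0, 0.152], [0, 0, 0, 0.152], [0, 0, 0, 0.152]]], "claw": 0}}

```text
time_s: 2.1
tcp_pos: [0.5031, 0.0855, 0.4709]
ee_rot: [[-1.0, 0.003, -0.001], [0.003, 1.0, -0.0], [0.001, -0.0, -1.0]]
wrist_force: [0.2, -0.4, 0.1]
gripper_width: 0.008
gripper_force: 0.0
```

Emit:
{"op": "jog_arm", "data": {"rows": [[[-0.06, 0, 0, 0], [-0.06, 0, 0, 0], [-0.06, 0, 0, 0], [-0.06, 0, 0, 0], [-0.06, 0, 0, 0], [-0.06, 0, 0, 0], [-0.06, 0, 0, 0], [-0.06, 0, 0, 0]]]}}

```text
time_s: 3.1
tcp_pos: [0.8766, 0.0798, 0.4182]
ee_rot: [[-0.998, -0.002, 0.062], [-0.002, 1.0, 0.001], [-0.062, 0.0, -0.998]]
wrist_force: [-0.3, -0.2, 0.4]
gripper_width: 0.005
gripper_force: 0.0
```

```bash
python3 -c "
from station import *
s=sense();print(s['joints'],s['ee_rot'],s['tcp_pos'])"
```

```text
[  15.91625712   55.92979191   80.41559372    1.01460259 -111.03524728
 -105.39375381] [[-9.98051509e-01 -2.27936433e-03  6.23537448e-02]
 [-2.24663580e-03  9.99997299e-01  5.94991060e-04]
 [-6.23549326e-02  4.53745569e-04 -9.98053935e-01]] [0.87659645 0.07976066 0.41815808]
```

Emit:
{"op": "jog_arm", "data": {"rows": [[[-0.06, 0, 0, 0], [-0.06, 0, 0, 0], [-0.06, 0, 0, 0], [-0.06, 0, 0, 0]]]}}

```text
time_s: 3.6
tcp_pos: [0.943, 0.067, 0.3664]
ee_rot: [[-0.978, -0.002, 0.209], [-0.001, 1.0, 0.005], [-0.209, 0.004, -0.978]]
wrist_force: [0.2, 0.3, 0.2]
gripper_width: 0.006
gripper_force: 0.0
```

```bash
python3 -c "
from station import *
s=sense();print(s['joints'],s['ee_rot'],s['tcp_pos'])"
```

```text
[  14.48290237   60.02075528   80.53630882    2.77280078  -98.74928944
 -103.67005163] [[-0.97791189 -0.00233931  0.20900444]
 [-0.00140818  0.99998841  0.00460376]
 [-0.20901278  0.00420775 -0.97790386]] [0.94304402 0.06704428 0.36640715]
```

Emit:
{"op": "jog_arm", "data": {"rows": [[[-0.06, 0, -0.02, 0], [-0.06, 0, -0.02, 0], [-0.06, 0, -0.02, 0], [-0.06, 0, -0.02, 0]]]}}

```text
time_s: 4.1
tcp_pos: [0.9624, 0.0558, 0.4162]
ee_rot: [[-0.93, -0.002, 0.368], [-0.0, 1.0, 0.006], [-0.368, 0.006, -0.93]]
wrist_force: [0.0, 0.2, 0.1]
gripper_width: 0.006
gripper_force: 0.0
```

```bash
python3 -c "
from station import *
s=sense();print(s['joints'],s['ee_rot'],s['tcp_pos'])"
```

```text
[  14.01569331   57.88947043   80.64170733    4.78429824  -91.63264259
 -102.90601734] [[-9.29634936e-01 -2.47378790e-03  3.68473561e-01]
 [-2.63406071e-04  9.99981670e-01  6.04893080e-03]
 [-3.68481771e-01  5.52623923e-03 -9.29618548e-01]] [0.9624433  0.05576991 0.41619749]
```

Emit:
{"op": "jog_arm", "data": {"rows": [[[-0.06, 0, -0.02, 0], [-0.06, 0, -0.02, 0], [-0.06, 0, -0.02, 0], [-0.06, 0, -0.02, 0]]]}}

```text
time_s: 4.6
tcp_pos: [0.9675, 0.0472, 0.4829]
ee_rot: [[-0.861, -0.002, 0.509], [0.0, 1.0, 0.005], [-0.509, 0.004, -0.861]]
wrist_force: [0.3, -0.0, -0.7]
gripper_width: 0.007
gripper_force: 0.0
```

Emit:
{"op": "jog_arm", "data": {"rows": [[[0.05, 0.011, -0.015, 0], [0.05, 0.011, -0.015, 0], [0.05, 0.011, -0.015, 0], [0.05, 0.011, -0.015, 0], [0.05, 0.011, -0.015, 0], [0.05, 0.011, -0.015, 0], [0.05, 0.011, -0.015, 0], [0.05, 0.011, -0.015, 0], [0.05, 0.011, -0.015, 0], [0.05, 0.011, -0.015, 0], [0, 0, 0, 0]]]}}

```text
time_s: 5.98
tcp_pos: [0.505, 0.1515, 0.3723]
ee_rot: [[-0.862, -0.002, 0.506], [-0.001, 1.0, 0.003], [-0.506, 0.002, -0.862]]
wrist_force: [-0.4, 1.0, -0.5]
gripper_width: 0.007
gripper_force: 0.0
```

```bash
cat > d.py <<'E'
import sys
from station import *
import numpy as np
s=sense(); R=s["ee_rot"]; R=np.linalg.svd(R)[0]@np.linalg.svd(R)[2]
t=np.array([float(v) for v in sys.argv[1:4]]); tip=s["tcp_pos"]+R@[-0.0095,0,0.0697]
print("tip",tip.round(4),"z",R[:,2].round(3),"tool shift",(R.T@(t-tip)).round(4),"j",s["joints"].round(1),"F",s["wrist_force"].round(1),s["time_s"])
E
python3 d.py 0.505 0.158 0.058
```

```text
tip [0.5485 0.1518 0.317 ] z [ 0.506  0.003 -0.862] tool shift [0.1686 0.0057 0.2013] j [  40.6   -1.3  -32.8   31.5  -38.8 -152. ] F [-0.4  1.  -0.5] 5.975
```

Emit:
{"op": "jog_arm", "data": {"rows": [[[0.0375, 0, -0.022, 0], [0.022, 0.001, 0.037, 0], [0.022, 0.001, 0.037, 0], [0.022, 0.001, 0.037, 0], [0.022, 0.001, 0.037, 0], [0.022, 0.001, 0.037, 0], [0.022, 0.001, 0.037, 0], [0, 0, 0, 0]]]}}

```text
time_s: 6.98
tcp_pos: [0.4816, 0.1447, 0.1903]
ee_rot: [[-0.917, -0.024, 0.398], [-0.019, 1.0, 0.015], [-0.399, 0.006, -0.917]]
wrist_force: [0.2, -0.6, -0.1]
gripper_width: 0.008
gripper_force: 0.0
```

```bash
python3 d.py 0.505 0.158 0.058; python3 -c "
from station import *
import cv2
cv2.imwrite('pics/s2.png',cv2.resize(capture('side')[180:380,130:330,::-1],None,fx=3,fy=3,interpolation=cv2.INTER_CUBIC))"
```

```text
tip [0.5181 0.146  0.1301] z [ 0.398  0.015 -0.917] tool shift [0.0405 0.0119 0.0611] j [  31.1    8.9  -53.8   60.2  -12.9 -177.4] F [ 0.2 -0.6 -0.1] 6.975
```

View pics/s2.png

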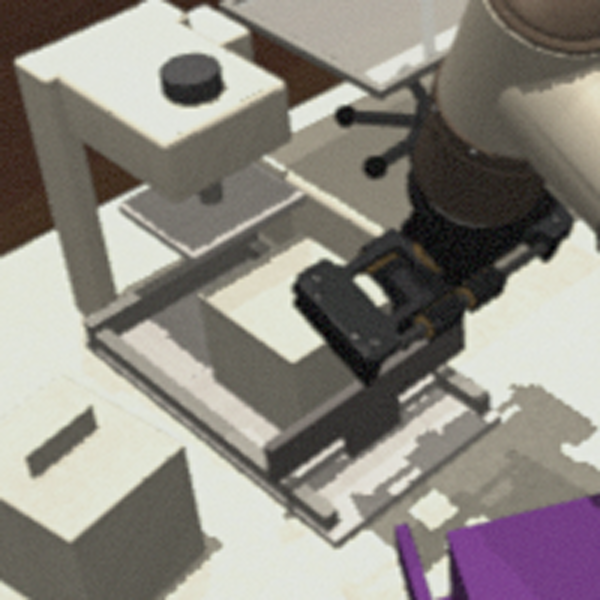

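The crop shows the gripper still above the bar, which spans about (270,465)-(460,335). Joint 6 hit its range limit and the lean dropped to 23 degrees. I'll lift and make the half turn to free joint 6.

Emit:
{"op": "jog_arm", "data": {"rows": [[[0, 0, -0.04, 0], [0, 0, -0.03, -0.185], [0, 0, 0, -0.185], [0, 0, 0, -0.185], [0, 0, 0, -0.185], [0, 0, 0, -0.185], [0, 0, 0, -0.185], [0, 0, 0, -0.185], [0, 0, 0, -0.185], [0, 0, 0, -0.185], [0, 0, 0, -0.185], [0, 0, 0, -0.185], [0, 0, 0, -0.185], [0, 0, 0, -0.185], [0, 0, 0, -0.185], [0, 0, 0, -0.185], [0, 0, 0, -0.185], [0, 0, 0, -0.185], [0, 0, 0, 0]]]}}

```text
time_s: 9.4
tcp_pos: [0.46, 0.1433, 0.2484]
ee_rot: [[0.912, 0.013, 0.409], [0.009, -1.0, 0.012], [0.409, -0.007, -0.912]]
wrist_force: [-0.3, -0.5, 0.3]
gripper_width: 0.004
gripper_force: 0.0
```

```bash
sed -i 's/-0.0095,0/0.0095,0/' d.py; python3 d.py 0.51 0.158 0.058; python3 -c "
from station import *
print(sense()['ee_rot'].round(3))"
```

```text
tip [0.4972 0.1442 0.1887] z [ 0.409  0.012 -0.912] tool shift [-0.0417 -0.0127  0.1247] j [ 40.4   2.3 -47.5  36.6 -25.4  19. ] F [-0.3 -0.5  0.3] 9.4
[[ 0.912  0.013  0.409]
 [ 0.009 -1.     0.012]
 [ 0.409 -0.007 -0.912]]
```

Emit:
{"op": "jog_arm", "data": {"rows": [[[-0.008, -0.0025, 0.025, 0], [-0.008, -0.0025, 0.025, 0], [-0.008, -0.0025, 0.025, 0], [-0.008, -0.0025, 0.025, 0], [-0.008, -0.0025, 0.025, 0], [0, 0, 0, 0]]]}}

```text
time_s: 10.15
tcp_pos: [0.4794, 0.1643, 0.1494]
ee_rot: [[0.917, -0.003, 0.4], [0.008, -1.0, -0.028], [0.4, 0.029, -0.916]]
wrist_force: [1.0, -0.6, 0.2]
gripper_width: 0.007
gripper_force: 0.0
```

```bash
python3 d.py 0.51 0.158 0.058; python3 -c "
from station import *
print(sense()['ee_rot'].round(3))"
```

```text
tip [0.516  0.1624 0.0893] z [ 0.4   -0.028 -0.916] tool shift [-0.018   0.0035  0.0264] j [ 18.9  13.3 -56.9 103.3  -9.2 -30.5] F [ 1.  -0.6  0.2] 10.15
[[ 0.917 -0.003  0.4  ]
 [ 0.008 -1.    -0.028]
 [ 0.4    0.029 -0.916]]
```

Emit:
{"op": "jog_arm", "data": {"rows": [[[-0.012, 0.0015, 0.012, 0], [-0.012, 0.0015, 0.012, 0], [0, 0, 0, 0]]]}}

```text
time_s: 10.52
tcp_pos: [0.4684, 0.1668, 0.1289]
ee_rot: [[0.92, -0.008, 0.391], [0.009, -0.999, -0.042], [0.391, 0.042, -0.919]]
wrist_force: [-0.5, -0.5, 0.1]
gripper_width: 0.004
gripper_force: 0.0
```

```bash
python3 d.py 0.51 0.158 0.058; python3 -c "
from station import *
print(sense()['ee_rot'].round(3))"
```

```text
tip [0.5044 0.164  0.0685] z [ 0.391 -0.042 -0.919] tool shift [0.001  0.0055 0.0121] j [ 15.   15.  -57.5 117.3  -9.2 -41.1] F [-0.5 -0.5  0.1] 10.525
[[ 0.92  -0.008  0.391]
 [ 0.009 -0.999 -0.042]
 [ 0.391  0.042 -0.919]]
```

Emit:
{"op": "jog_arm", "data": {"rows": [[[0.006, 0.0055, 0.015, 0], [0.009, 0, -0.002, 0], [0, 0, 0, 0]]]}}

```text
time_s: 10.9
tcp_pos: [0.4893, 0.1644, 0.1279]
ee_rot: [[0.923, -0.009, 0.386], [0.01, -0.999, -0.048], [0.386, 0.048, -0.921]]
wrist_force: [-0.7, 0.7, -0.4]
gripper_width: 0.005
gripper_force: 0.0
```

```bash
python3 d.py 0.527 0.158 0.06
```

```text
tip [0.525  0.1611 0.0673] z [ 0.386 -0.048 -0.921] tool shift [-0.001   0.0028  0.0077] j [ 16.3  16.5 -55.7 110.9  -9.5 -35.8] F [-0.7  0.7 -0.4] 10.9
```

Emit:
{"op": "jog_arm", "data": {"rows": [[[-0.002, 0.003, 0.006, 0], [0.0074, 0, 0.003, 0], [0.0074, 0, 0.003, 0], [0.0074, 0, 0.003, 0], [0.0074, 0, 0.003, 0], [0, 0, 0, 0]]]}}

```text
time_s: 11.65
tcp_pos: [0.5215, 0.1611, 0.1221]
ee_rot: [[0.923, -0.01, 0.385], [0.01, -0.999, -0.051], [0.385, 0.051, -0.921]]
wrist_force: [0.2, 0.1, 0.6]
gripper_width: 0.001
gripper_force: 0.1
```

```bash
python3 d.py 0.627 0.16 0.058; python3 -c "
from station import *
import cv2
print(sense()['ee_rot'].round(3))
a=capture('top');b=capture('side')
a=cv2.resize(a[130:270,190:330],(600,600),interpolation=cv2.INTER_CUBIC);cv2.imwrite('pics/t3.png',a[:,:,::-1])"
```

```text
tip [0.5572 0.1576 0.0615] z [ 0.385 -0.051 -0.921] tool shift [ 0.0631 -0.0033  0.03  ] j [ 15.5  19.2 -52.6 109.   -9.3 -33.1] F [0.2 0.1 0.6] 11.65
[[ 0.923 -0.01   0.385]
 [ 0.01  -0.999 -0.051]
 [ 0.385  0.051 -0.921]]
```

View pics/t3.png

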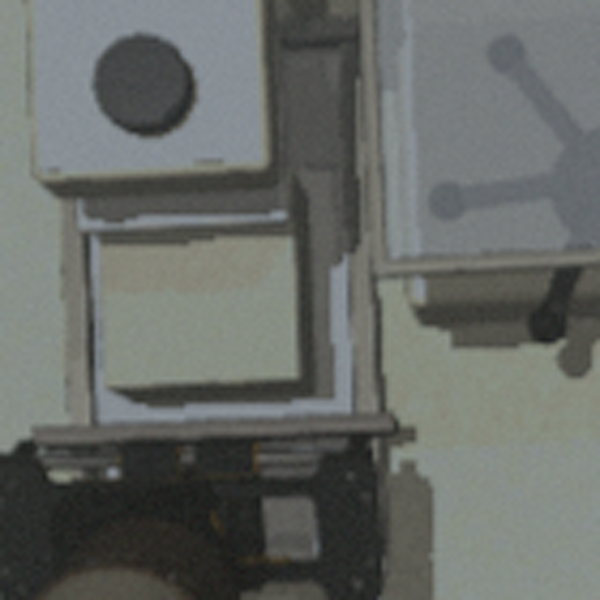

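The top crop shows the bar moved up to row 430 of the crop, about 26 mm forward and square. The gripper is centred behind it, so I'll keep pushing.

Emit:
{"op": "jog_arm", "data": {"rows": [[[0.0083, -0.0003, 0.0036, 0], [0.0083, -0.0003, 0.0036, 0], [0.0083, -0.0003, 0.0036, 0], [0.0083, -0.0003, 0.0036, 0], [0.0083, -0.0003, 0.0036, 0], [0.0083, -0.0003, 0.0036, 0], [0, 0, 0, 0]]]}}

```text
time_s: 12.62
tcp_pos: [0.5753, 0.1623, 0.1215]
ee_rot: [[0.923, -0.01, 0.385], [0.01, -0.999, -0.051], [0.385, 0.051, -0.921]]
wrist_force: [-0.2, -0.3, 0.1]
gripper_width: 0.006
gripper_force: 0.0
```

```bash
python3 d.py 0.627 0.16 0.058; python3 -c "
from station import *
print(sense()['ee_rot'].round(3))"
```

```text
tip [0.6109 0.1588 0.0609] z [ 0.385 -0.051 -0.921] tool shift [ 0.0137 -0.0015  0.0088] j [ 18.7  22.9 -47.   93.6  -9.9 -20.5] F [-0.2 -0.3  0.1] 12.625
[[ 0.923 -0.01   0.385]
 [ 0.01  -0.999 -0.051]
 [ 0.385  0.051 -0.921]]
```

Now small steps until the end stop shows as force.

Emit:
{"op": "jog_arm", "data": {"rows": [[[0.0055, -0.0002, 0.0024, 0], [0.0046, -0.0002, 0.002, 0], [0.0028, 0, 0.0012, 0], [0.0018, 0, 0.0008, 0], [0, 0, 0, 0]]]}}

```text
time_s: 13.25
tcp_pos: [0.5898, 0.1623, 0.1203]
ee_rot: [[0.924, -0.009, 0.383], [0.011, -0.999, -0.051], [0.383, 0.051, -0.922]]
wrist_force: [-8.3, 1.0, 4.9]
gripper_width: 0.004
gripper_force: 4.2
```

```bash
python3 d.py 0.627 0.16 0.058
```

```text
tip [0.6252 0.1588 0.0596] z [ 0.383 -0.051 -0.922] tool shift [ 0.0011 -0.0013  0.0021] j [ 19.9  24.  -45.2  87.9 -10.3 -15.9] F [-8.3  1.   4.9] 13.25
```

Emit:
{"op": "jog_arm", "data": {"rows": [[[0.0028, 0, 0.0012, 0], [0, 0, 0, 0]]]}}

```text
time_s: 13.5
tcp_pos: [0.5906, 0.1618, 0.1197]
ee_rot: [[0.925, -0.009, 0.38], [0.012, -0.999, -0.051], [0.38, 0.052, -0.923]]
wrist_force: [-17.5, -1.3, 10.4]
gripper_width: 0.006
gripper_force: 8.9
```

```bash
python3 d.py 0.627 0.16 0.058
```

```text
tip [0.6259 0.1584 0.0589] z [ 0.38  -0.051 -0.923] tool shift [ 0.0007 -0.0017  0.0012] j [ 20.1  24.1 -45.1  86.8 -10.3 -14.9] F [-17.5  -1.3  10.4] 13.5
```

The force rose to 17 N over under 1 mm, and the tip sits at x=0.626 against an expected 0.627, so the carrier is home. Next I'll back off and go to the wheel.

Emit:
{"op": "jog_arm", "data": {"rows": [[[-0.014, 0, -0.006, 0], [-0.014, 0, -0.01, 0], [0, 0, -0.04, 0], [0, 0.02, -0.05, 0], [0, 0.04, -0.02, 0], [0, 0.04, 0, 0], [0, 0.04, 0, 0], [0, 0, 0, 0]]]}}

```text
time_s: 14.5
tcp_pos: [0.5446, 0.0321, 0.2039]
ee_rot: [[0.913, -0.022, 0.408], [0.006, -0.998, -0.066], [0.408, 0.063, -0.911]]
wrist_force: [-0.6, -0.3, 0.9]
gripper_width: 0.006
gripper_force: 0.0
```

```bash
python3 d.py 0.588 0.013 0.206; python3 -c "
from station import *
import cv2
print(sense()['ee_rot'].round(3))
a=capture('top')
a=cv2.resize(a[75:275,180:400],None,fx=2.7,fy=2.7,interpolation=cv2.INTER_CUBIC);cv2.imwrite('pics/t4.png',a[:,:,::-1])"
```

```text
tip [0.5817 0.0275 0.1443] z [ 0.408 -0.066 -0.911] tool shift [ 0.0308  0.0182 -0.0527] j [ 19.6  11.6 -46.6  48.9 -15.3  24.3] F [-0.6 -0.3  0.9] 14.5
[[ 0.913 -0.022  0.408]
 [ 0.006 -0.998 -0.066]
 [ 0.408  0.063 -0.911]]
```

View pics/t4.png

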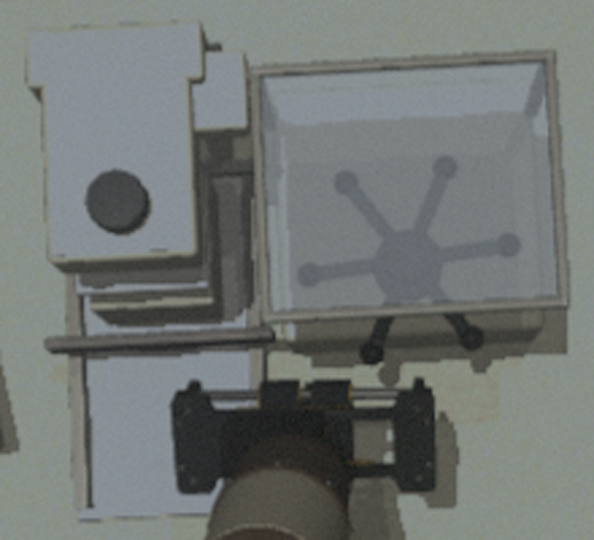

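The top crop shows the carrier home: bar at row 340, carton under the head. The near-left ball is at (372,352) and the gripper stands in front of the wheel gap, so I'll go in under the guard.

```bash
python3 d.py 0.585 0.018 0.115;python3 d.py 0.626 0.018 0.115
```

```text
tip [0.5822 0.0288 0.1443] z [ 0.408 -0.066 -0.91 ] tool shift [-0.0095  0.0088  0.0286] j [ 19.6  11.6 -46.5  49.  -15.3  24.2] F [-0.2 -0.2 -0.2] 14.55
tip [0.5822 0.0288 0.1443] z [ 0.408 -0.066 -0.91 ] tool shift [0.0279 0.008  0.0453] j [ 19.6  11.6 -46.5  49.  -15.3  24.2] F [-0.2 -0.2 -0.2] 14.55
```

Emit:
{"op": "jog_arm", "data": {"rows": [[[-0.005, 0.004, 0.014, 0], [-0.005, 0.004, 0.014, 0], [0.0125, 0, 0.006, 0], [0.0125, 0, 0.006, 0], [0.0125, 0, 0.005, 0], [0, 0, 0, 0]]]}}

```text
time_s: 15.3
tcp_pos: [0.5906, 0.0257, 0.1781]
ee_rot: [[0.915, -0.017, 0.403], [0.011, -0.998, -0.066], [0.403, 0.065, -0.913]]
wrist_force: [0.1, 1.1, 0.0]
gripper_width: 0.005
gripper_force: 0.0
```

```bash
python3 d.py 0.626 -0.078 0.115
```

```text
tip [0.6274 0.0212 0.1183] z [ 0.403 -0.066 -0.913] tool shift [-0.0037  0.0988  0.009 ] j [ 15.3  17.4 -43.6  55.3 -11.9  21.7] F [0.1 1.1 0. ] 15.3
```

Emit:
{"op": "jog_arm", "data": {"rows": [[[-0.001, 0.009, 0.002, 0], [0, 0.009, 0.001, 0], [0, 0.009, 0.001, 0], [0, 0.009, 0.001, 0], [0, 0.009, 0.001, 0], [0, 0.009, 0.001, 0]]]}}

```text
time_s: 16.05
tcp_pos: [0.59, -0.0307, 0.1747]
ee_rot: [[0.915, -0.018, 0.402], [0.01, -0.998, -0.067], [0.402, 0.065, -0.913]]
wrist_force: [-3.0, 3.9, 1.7]
gripper_width: 0.002
gripper_force: 1.7
```

```bash
python3 d.py 0.626 -0.078 0.115
```

```text
tip [ 0.6267 -0.0353  0.1149] z [ 0.402 -0.067 -0.913] tool shift [-0.0011  0.0426  0.0025] j [  9.9  17.6 -43.4  51.5  -9.9  30.3] F [-3.   3.9  1.7] 16.05
```

Emit:
{"op": "jog_arm", "data": {"rows": [[[0, 0.009, 0.0005, 0], [0, 0.009, 0.0005, 0], [0, 0.009, 0.0005, 0], [0, 0.009, 0.0005, 0], [0, 0.008, 0.0005, 0], [0, 0, 0, 0]]]}}

```text
time_s: 16.8
tcp_pos: [0.5907, -0.0749, 0.1752]
ee_rot: [[0.916, -0.02, 0.402], [0.008, -0.998, -0.068], [0.402, 0.065, -0.913]]
wrist_force: [-0.1, 0.6, -0.8]
gripper_width: 0.004
gripper_force: 0.5
```

```bash
python3 d.py 0.626 -0.078 0.115; python3 -c "
from station import *
import cv2
print(sense()['ee_rot'].round(3))
a=capture('top')
a=cv2.resize(a[75:275,180:400],None,fx=2.7,fy=2.7,interpolation=cv2.INTER_CUBIC);cv2.imwrite('pics/t5.png',a[:,:,::-1])"
```

```text
tip [ 0.6274 -0.0795  0.1154] z [ 0.402 -0.068 -0.913] tool shift [-0.0014 -0.0015 -0.0003] j [  7.7  18.2 -40.1  38.8 -11.1  45.1] F [-0.1  0.6 -0.8] 16.8
[[ 0.916 -0.02   0.402]
 [ 0.008 -0.998 -0.068]
 [ 0.402  0.065 -0.913]]
```

View pics/t5.png

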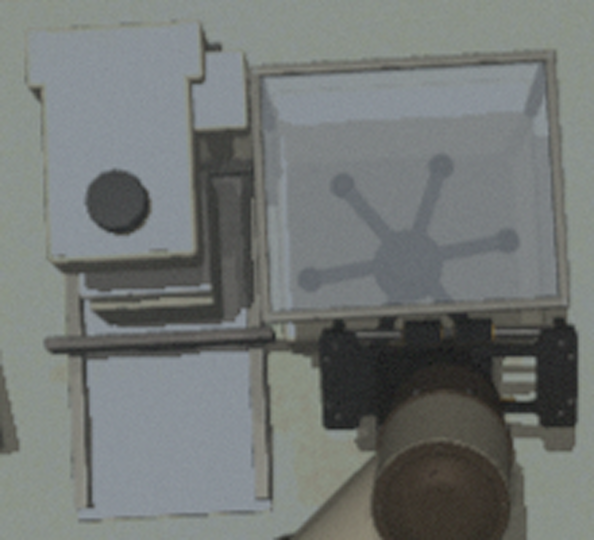

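The crop shows the wheel has turned nearly 60 degrees: its right ball is at (509,240) and its left ball at (308,280). I'll retreat, shift left and repeat on the next spoke.

Emit:
{"op": "jog_arm", "data": {"rows": [[[-0.015, -0.003, -0.012, 0], [-0.017, 0, -0.022, 0], [0, 0, -0.012, 0], [0, -0.033, -0.002, 0], [0, -0.033, -0.002, 0], [0, -0.033, -0.002, 0], [0, 0, 0, 0]]]}}

```text
time_s: 17.73
tcp_pos: [0.5424, 0.0317, 0.2036]
ee_rot: [[0.915, -0.016, 0.402], [0.012, -0.998, -0.067], [0.403, 0.066, -0.913]]
wrist_force: [-0.1, -1.4, -0.5]
gripper_width: 0.006
gripper_force: 0.0
```

```bash
python3 d.py 0.585 0.02 0.118;python3 d.py 0.626 0.02 0.115
```

```text
tip [0.5792 0.0271 0.1438] z [ 0.402 -0.067 -0.913] tool shift [-0.0051  0.0053  0.0264] j [ 20.   11.5 -46.3  47.2 -15.9  25.9] F [-0.1 -1.4 -0.5] 17.725
tip [0.5792 0.0271 0.1438] z [ 0.402 -0.067 -0.913] tool shift [0.0312 0.0044 0.0456] j [ 20.   11.5 -46.3  47.2 -15.9  25.9] F [-0.1 -1.4 -0.5] 17.725
```

Same as before: enter, then push.

Emit:
{"op": "jog_arm", "data": {"rows": [[[-0.003, 0.003, 0.013, 0], [-0.003, 0.002, 0.013, 0], [0.0125, 0, 0.007, 0], [0.0125, 0, 0.007, 0], [0.0122, 0, 0.006, 0], [0, 0.009, 0.001, 0], [0, 0.009, 0.0005, 0], [0, 0.009, 0.0005, 0], [0, 0.009, 0.0005, 0], [0, 0.009, 0.0005, 0], [0, 0.009, 0.0005, 0]]]}}

```text
time_s: 19.1
tcp_pos: [0.5887, -0.0316, 0.1749]
ee_rot: [[0.916, -0.018, 0.4], [0.01, -0.998, -0.067], [0.401, 0.065, -0.914]]
wrist_force: [-2.3, 3.8, -0.3]
gripper_width: 0.002
gripper_force: 1.7
```

```bash
python3 d.py 0.626 -0.078 0.115
```

```text
tip [ 0.6253 -0.0361  0.115 ] z [ 0.4   -0.067 -0.914] tool shift [0.0002 0.0418 0.0031] j [ 10.1  17.5 -43.2  50.3 -10.2  31.4] F [-2.3  3.8 -0.3] 19.1
```

Emit:
{"op": "jog_arm", "data": {"rows": [[[0, 0.009, 0.0005, 0], [0, 0.009, 0.0005, 0], [0, 0.007, 0.0005, 0], [0, 0.006, 0.0005, 0], [0, 0.005, 0.0005, 0]]]}}

```text
time_s: 19.73
tcp_pos: [0.5901, -0.0673, 0.1754]
ee_rot: [[0.916, -0.018, 0.401], [0.01, -0.998, -0.067], [0.402, 0.065, -0.913]]
wrist_force: [-0.1, 4.1, -1.0]
gripper_width: 0.003
gripper_force: 1.7
```

```bash
python3 d.py 0.626 -0.078 0.115
```

```text
tip [ 0.6268 -0.0719  0.1155] z [ 0.401 -0.067 -0.913] tool shift [-0.001   0.0061  0.0006] j [  8.2  18.  -40.7  40.6 -10.9  42.9] F [-0.1  4.1 -1. ] 19.725
```

Still moving freely. Small steps until it stops.

Emit:
{"op": "jog_arm", "data": {"rows": [[[0, 0.004, 0.0003, 0], [0, 0.004, 0.0003, 0], [0, 0.003, 0.0002, 0], [0, 0, 0, 0]]]}}

```text
time_s: 20.23
tcp_pos: [0.5905, -0.0728, 0.1751]
ee_rot: [[0.914, -0.007, 0.406], [0.018, -0.998, -0.059], [0.405, 0.061, -0.912]]
wrist_force: [-11.5, 27.1, 2.8]
gripper_width: 0.007
gripper_force: 13.2
```

```bash
python3 d.py 0.626 -0.09 0.115
```

```text
tip [ 0.6275 -0.0767  0.1153] z [ 0.406 -0.059 -0.912] tool shift [-0.0017  0.0133  0.0005] j [  8.   18.1 -39.9  37.4 -10.8  46.8] F [-11.5  27.1   2.8] 20.225
```

27 N: that's the hard stop. Retreat and verify.

Emit:
{"op": "jog_arm", "data": {"rows": [[[0, -0.006, 0, 0], [-0.015, -0.003, -0.012, 0], [-0.017, 0, -0.022, 0], [0, 0, -0.03, 0], [0, 0, -0.06, 0], [0, 0, -0.06, 0], [0, 0, -0.05, 0], [0, 0, 0, 0]]]}}

```text
time_s: 21.22
tcp_pos: [0.467, -0.054, 0.3805]
ee_rot: [[0.913, -0.019, 0.409], [0.008, -0.998, -0.065], [0.409, 0.063, -0.91]]
wrist_force: [-0.1, -0.2, -0.1]
gripper_width: 0.002
gripper_force: 0.0
```

```bash
python3 -c "
from station import *
import cv2,numpy as np
print(sense()['time_s'],sense()['tcp_pos'])
a=cv2.resize(capture('top')[60:290,100:520],(800,438),interpolation=cv2.INTER_CUBIC)
b=cv2.resize(capture('side')[140:360,110:330],None,fx=2.7,fy=2.7)
cv2.imwrite('pics/t6.png',a[:,:,::-1]);cv2.imwrite('pics/s6.png',b[:,:,::-1])"
```

```text
21.225 [ 0.4669577  -0.0539596   0.38049509]
```

View pics/t6.png

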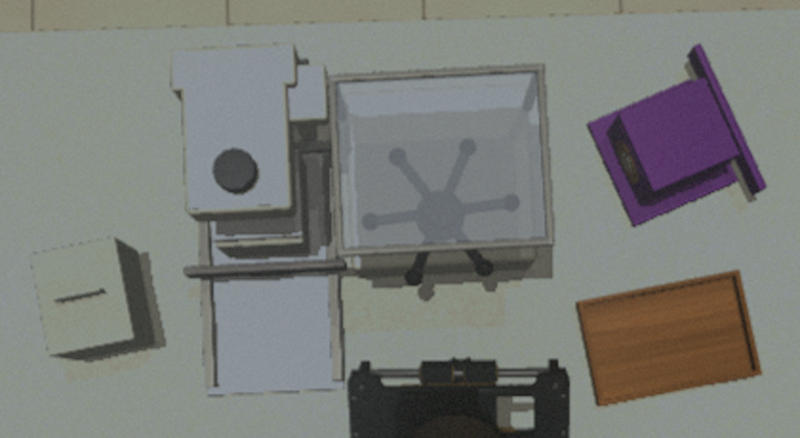

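View pics/s6.png

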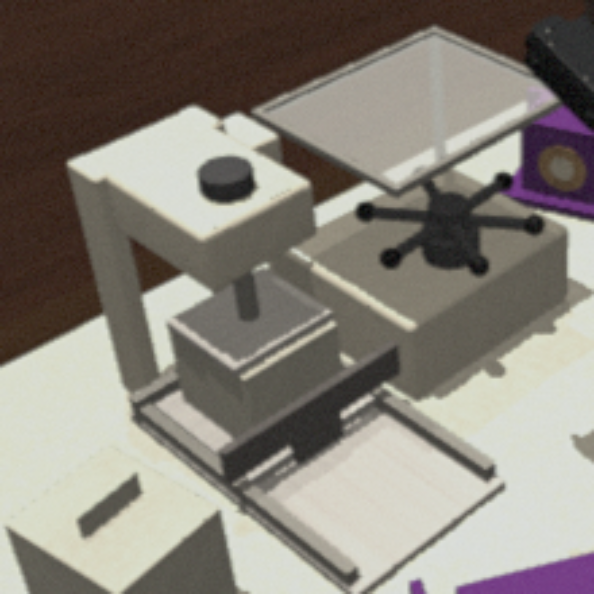

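The side crop shows the plate resting on the lid at (250,320), with the carrier home. The sold carton and the tray have not moved.

```bash
python3 -c "
from station import *
print(finish_job())"
```

```text
the job is handed in; nothing more can be done
None
```

The carrier is home against its end stop, and the press plate was then wound down on to the lid until the wheel stopped hard. The boxed cake and tray were not touched, and the job was handed in at about 21 s.

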